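Charge the vibratory tumbler with media and castings

ROBOT

A 7-joint arm with a two-finger parallel gripper is mounted at the origin on the work surface. World frame = base frame: x ahead of the robot, y to its left, z up, the work surface at z = 0. Lengths are in m, angles in degrees, forces in N, time in s.
With the tool pointing down it reaches from about 0.4 to 0.875 m from the base axis. Payload 6.5 kg.
Tool frame: the origin (TCP) lies at the very end of the fingers, on their centre line; the grasp point (between the pads) lies 19 mm behind it (r.hold_point_z is the distance from the TCP to the grasp point, in m); z points along the fingers, y is the line along which they close (so a half turn about z gives the same grasp; the last joint's range is limited). The gripper opens to 88 mm and grips with 3 to 60 N. Pads are 18 mm wide; open, the fingers measure 123 mm over their backs; the gripper's body (75 mm by 187 mm) begins 45 mm behind the grasp point.
Start: joints at [-74.439, 30.733, -0.252, 88.115, 0.149, 61.152, -4.079], TCP at [0.215, 0.613, 0.239] pointing down, gripper open.
Joint ranges: [-154.64, 154.64], [-21.42, 123.67], [-72.66, 72.17], [13.99, 137.28], [-74.86, 254.86], [10.95, 109.41], [-158.01, 158.01]. Speed limits (degrees/s): [136.94, 136.94, 180, 180, 180, 180, 180].

INTERFACE

Orientations are given as [roll, pitch, yaw] about the fixed x, y, z axes, in that order (R = Rz(yaw) Ry(pitch) Rx(roll)).
In Python, from plant import r gives the robot as it stands. Calls block until the motion is done:
- r.goto(position, orientation): joint-space move of the TCP to a pose.
- r.move_linear(position, ori=None, velocity=0.15, f_stop=None): straight line of the TCP; ori=None keeps the orientation; velocity is the mean speed in m/s. With f_stop (N) it stops when the force on the tool has changed by that much, and returns True; else False.
- r.set_joints(angles): joint-space move.
- r.gripper_to(opening, force=None): finger opening in m; force is the grip in N (None keeps the last); returns when the fingers have stopped.
- r.sleep(seconds).
- r.inverse_kinematics(position, orientation): joint angles nearest the present ones, or None.
- r.observe(): the state.
- r.grab_frame(name): name is "scene" or "top"; returns the picture (384x512x3 uint8, red, green, blue); there is no depth.
- r.camera_info(name): a dict with "mtx" (3x3 intrinsics, pixels), "rvec" (rotation vector, rad) and "tvec" (3), from world to camera coordinates, as OpenCV has them. Camera axes: x right, y down, z forward; pixel columns grow to the right and rows downward; lengths in m; the calibration is good to about 2 mm. A picture is of the moment at which its call begins. camera_info takes no time and is no camera call.
A pose or a line that the arm cannot do raises r.PlanningError and nothing moves.
- r.finish_job(): hands the job in; it is judged then, once.
The state is a dict: "time": time; "joint_pos": joint angles; "joint_velocities": joint speeds; "joint_torque": joint torques, N m; "tool_pos": TCP position; "ee_rot": TCP orientation; "contact_force": force on the tool from outside, world axes, zero at the start; "moment": the same for the moment, N m; "opening": finger opening in m; "grip_force": force on a finger pad.
Only numpy, scipy, OpenCV 4.12 (cv2) and the standard library are available. Lean on these libraries where they do the work, as an engineer would, in place of code of your own. Each camera call takes 0.05 s, during which the arm holds its last target. There are 200 camera calls.

TASK

Load the tumbler for a polishing run: with the scoop, take up at least three of the white ceramic chunks from the blue bin in one scoopful and pour them into the yellow tumbler bowl, then pick up the dark tray and tip its three brass medallions into the bowl on top of them. Spill nothing on the bench and leave the loupe and the bottle where they stand; set the scoop and the empty tray gently back on the green mat the right way up.

Things in the scene. Friction and masses are not known exactly. Their poses are not given: they have to be found in the camera images.
- scoop: Aluminium hand scoop with a wooden handle, 205 mm long, 0.14 kg, right way up on the mat. Origin: centre of the underside of its flat pan; x points to the open mouth, z up, the handle lies to -x. Pan 100 mm long (x -50 to +50), 98 mm wide, floor 3 mm; back wall 45 mm high; sides 45 mm high in the rear 60 mm, sloping to 12 mm at the mouth. Smooth: chunks slide off at 15 to 20 degrees of tilt.
- scoop_grip (a point): Middle of the scoop's handle, x = -110, z = 52 mm in the scoop's frame: a good place to pinch it across (along y), firmly; axes as the scoop's. The handle has flat sides 18 mm apart and is 22 mm deep; its middle line rises backwards at 15 degrees from x = -50, z = 36 mm (at the back wall) to x = -154, z = 64 mm.
- scoop_lip (a point): Middle of the scoop's front edge, at the underside: x = +50, z = 0 in the scoop's frame. Over the last 20 mm the floor thins from 3 to 1 mm at this lip.
- scoop_pan (a point): Inside the scoop's pan: x = 0, y = 0, z = 12 mm in the scoop's frame.
- tray: Dark steel pouring tray with a straight red handle, 205 mm long, 0.16 kg, as smooth as the scoop, right way up on the mat with the medallions in it. Origin: centre of the underside of its pan; x points to its open pouring end, z up, the handle lies to -x. Pan 120 mm long (x -60 to +60), 92 mm wide, floor 3 mm, back wall 22 mm high, side walls 22 falling to 16 mm, no wall at x = +60.
- tray_grip (a point): Place to pinch the tray's handle, x = -115, z = 36 mm in the tray's frame, across its y; axes as the tray's. The handle is 16 mm square with flat sides; its middle line rises backwards at 22 degrees from x = -60, z = 14 mm to x = -144, z = 47 mm.
- tray_pan (a point): Inside the tray's pan: x = 0, y = 0, z = 8 mm in the tray's frame.
- mat: Green square bench mat with a black edge, 270 x 270 mm, 3 mm thick, fixed to the bench; scoop and tray lie on it side by side, mouths away from the robot (either may be the left one). Origin: centre of its underside; x and y along its edges.
- bin: Blue plastic stacking bin with a cut-down front, fixed to the bench, 230 mm long (x), 132 mm wide (y), 80 mm high, walls and floor 4 mm. Origin: centre of its underside. Its front, with a lip only 22 mm high, is at x = -115; its back wall, 80 mm high, at x = +115; the sides are 80 mm high from x = -35 to the back and slope from there down to 22 mm at the front.
- bin_floor (a point): Centre of the bin's flat inner floor, 4 mm above its underside; axes as the bin's (x to the back wall). Inside 222 x 124 mm: the scoop's pan goes in between the sides with 13 mm to spare on each and can slide along the floor.
- tumbler: Vibratory tumbler, fixed to the bench: blue round motor base, springs, and an open round yellow bowl 240 mm across with its rim 170 mm above the bench. Origin: centre of its underside, z up.
- bowl (a point): Middle of the tumbler's bowl, on its axis, 30 mm above its inner floor and 123 mm above the bench. The bowl is 230 mm wide inside at the rim (47 mm above this point), about 200 mm near the floor; a tapered yellow column with a steel stud stands in its middle, up to the rim, 52 mm thick at its foot, 24 mm near its top.
- chunk0: White ceramic tumbling chunk, one of six alike: a saucer shape 30 mm across and 17 mm thick, about 18 g. Origin: its centre; z is its short axis. Starts lying flat on the floor of the bin's rear half.
- chunk1: White ceramic tumbling chunk, one of six alike: a saucer shape 30 mm across and 17 mm thick, about 18 g. Origin: its centre; z is its short axis. Starts lying flat on the floor of the bin's rear half.
- chunk2: White ceramic tumbling chunk, one of six alike: a saucer shape 30 mm across and 17 mm thick, about 18 g. Origin: its centre; z is its short axis. Starts lying flat on the floor of the bin's rear half.
- chunk3: White ceramic tumbling chunk, one of six alike: a saucer shape 30 mm across and 17 mm thick, about 18 g. Origin: its centre; z is its short axis. Starts lying flat on the floor of the bin's rear half.
- chunk4: White ceramic tumbling chunk, one of six alike: a saucer shape 30 mm across and 17 mm thick, about 18 g. Origin: its centre; z is its short axis. Starts lying flat on the floor of the bin's rear half.
- chunk5: White ceramic tumbling chunk, one of six alike: a saucer shape 30 mm across and 17 mm thick, about 18 g. Origin: its centre; z is its short axis. Starts lying flat on the floor of the bin's rear half.
- medallion0: Brass medallion casting, one of three alike, 37 mm across, 9.5 mm thick with a small lug at its edge, about 35 g. Origin: its centre; z is its short axis. Starts lying flat in the tray.
- medallion1: Brass medallion casting, one of three alike, 37 mm across, 9.5 mm thick with a small lug at its edge, about 35 g. Origin: its centre; z is its short axis. Starts lying flat in the tray.
- medallion2: Brass medallion casting, one of three alike, 37 mm across, 9.5 mm thick with a small lug at its edge, about 35 g. Origin: its centre; z is its short axis. Starts lying flat in the tray.
- loupe: Black jeweller's loupe standing on the bench, 38 mm across, 30 mm high, loose. Origin: centre of its underside. Not part of the job.
- bottle: Amber glass bottle with a white cap, 56 mm across, 150 mm high, loose. Origin: centre of its underside. Not part of the job.

How it is judged (in metres and radians):
On the way, in this order (a step that is already met when the one before it is completed fails the run):
1. at least three chunks ride together in the scoop, lifted clear of the bin (scoop origin over 110 mm high) (height (world z) of scoop above 0.11 m and (distance between each of chunk0, chunk1, chunk2 and scoop_pan below 0.07 m or distance between each of chunk3, chunk4, chunk5 and scoop_pan below 0.07 m or ((distance between each of chunk0, chunk1 and scoop_pan below 0.07 m or distance between each of chunk0, chunk2 and scoop_pan below 0.07 m or distance between each of chunk1, chunk2 and scoop_pan below 0.07 m) and distance between any of chunk3, chunk4, chunk5 and scoop_pan below 0.07 m) or (distance between any of chunk0, chunk1, chunk2 and scoop_pan below 0.07 m and (distance between each of chunk3, chunk4 and scoop_pan below 0.07 m or distance between each of chunk3, chunk5 and scoop_pan below 0.07 m or distance between each of chunk4, chunk5 and scoop_pan below 0.07 m)))), for 0.2 s.
2. at least three chunks lie in the tumbler's bowl ((distance between each of chunk0, chunk1, chunk2 and bowl below 0.12 m or distance between each of chunk3, chunk4, chunk5 and bowl below 0.12 m or ((distance between each of chunk0, chunk1 and bowl below 0.12 m or distance between each of chunk0, chunk2 and bowl below 0.12 m or distance between each of chunk1, chunk2 and bowl below 0.12 m) and distance between any of chunk3, chunk4, chunk5 and bowl below 0.12 m) or (distance between any of chunk0, chunk1, chunk2 and bowl below 0.12 m and (distance between each of chunk3, chunk4 and bowl below 0.12 m or distance between each of chunk3, chunk5 and bowl below 0.12 m or distance between each of chunk4, chunk5 and bowl below 0.12 m)))), for 0.2 s.
3. the tray is lifted towards the tumbler with all three medallions aboard (tray origin over 120 mm high, within 300 mm of the bowl's centre) (height (world z) of tray above 0.12 m and horizontal distance between tray and bowl below 0.3 m and distance between each of medallion0, medallion1, medallion2 and tray_pan below 0.075 m), for 0.1 s.
4. all three medallions are in the bowl (distance between each of medallion0, medallion1, medallion2 and bowl below 0.12 m), for 0.2 s.
At the end, for the whole second after the job is handed in: At least three chunks and all three medallions lie in the tumbler's bowl, below its rim; every other chunk is still in the bin; scoop and tray lie released and at rest on the mat, right way up (within 0.2 rad), the middle of each pan over the mat (all of step 4 and (distance between each of chunk0, chunk1, chunk2 and bowl below 0.12 m or distance between each of chunk3, chunk4, chunk5 and bowl below 0.12 m or ((distance between each of chunk0, chunk1 and bowl below 0.12 m or distance between each of chunk0, chunk2 and bowl below 0.12 m or distance between each of chunk1, chunk2 and bowl below 0.12 m) and distance between any of chunk3, chunk4, chunk5 and bowl below 0.12 m) or (distance between any of chunk0, chunk1, chunk2 and bowl below 0.12 m and (distance between each of chunk3, chunk4 and bowl below 0.12 m or distance between each of chunk3, chunk5 and bowl below 0.12 m or distance between each of chunk4, chunk5 and bowl below 0.12 m))) and (distance between chunk0 and bowl below 0.12 m or (x of chunk0 in the frame of bin_floor between -0.115 and 0.115 m and y of chunk0 in the frame of bin_floor between -0.066 and 0.066 m)) and (distance between chunk1 and bowl below 0.12 m or (x of chunk1 in the frame of bin_floor between -0.115 and 0.115 m and y of chunk1 in the frame of bin_floor between -0.066 and 0.066 m)) and (distance between chunk2 and bowl below 0.12 m or (x of chunk2 in the frame of bin_floor between -0.115 and 0.115 m and y of chunk2 in the frame of bin_floor between -0.066 and 0.066 m)) and (distance between chunk3 and bowl below 0.12 m or (x of chunk3 in the frame of bin_floor between -0.115 and 0.115 m and y of chunk3 in the frame of bin_floor between -0.066 and 0.066 m)) and (distance between chunk4 and bowl below 0.12 m or (x of chunk4 in the frame of bin_floor between -0.115 and 0.115 m and y of chunk4 in the frame of bin_floor between -0.066 and 0.066 m)) and (distance between chunk5 and bowl below 0.12 m or (x of chunk5 in the frame of bin_floor between -0.115 and 0.115 m and y of chunk5 in the frame of bin_floor between -0.066 and 0.066 m)) and x of scoop_pan in the frame of mat between -0.135 and 0.135 m and y of scoop_pan in the frame of mat between -0.135 and 0.135 m and z of each of scoop_pan, tray_pan in the frame of mat below 0.03 m and angle between each of scoop, tray's own z axis and vertical below 0.2 rad and linear speed of each of scoop, tray below 0.03 m/s and x of tray_pan in the frame of mat between -0.135 and 0.135 m and y of tray_pan in the frame of mat between -0.135 and 0.135 m and linear speed of each of chunk0, chunk1, chunk2, chunk3, chunk4, chunk5, medallion0, medallion1, medallion2 below 0.05 m/s); the robot touches nothing.
It fails at once if the scoop or the tray is dropped or slammed down (faster than 0.9 m/s within 40 mm of the bench) ((height (world z) of scoop_pan below 0.05 m and linear speed of scoop above 0.9 m/s) or (height (world z) of tray_pan below 0.05 m and linear speed of tray above 0.9 m/s)).
It fails at once if the loupe or the bottle is shifted by more than 25 mm or the bottle knocked over (distance of any of loupe, bottle from where it was at the start of the episode above 0.025 m or angle between bottle's own z axis and vertical above 0.4 rad).
It also fails if it takes over 72 s, if anything falls off the work surface, if the arm or the gripper's body presses on something with over 40 N, if the wrist force passes 120 N, or if a joint passes its speed limit or range.

## Working session

There is one attempt and no reset: what is moved stays moved. The work goes in short steps, each a Python script; the robot and the scene stay as the last script left them, time stands still between calls to the robot, and variables do not carry over. Pictures are saved under pics/ and viewed, at most 10 in all, crops included, and the job is handed in when it is done.

```bash
ls; mkdir -p pics; python3 - <<'E'
from plant import r
import cv2,numpy as np
for n in("scene","top"):
    f=r.grab_frame(n); cv2.imwrite(f"pics/{n}0.png",f[:,:,::-1])
    c=r.camera_info(n); R=cv2.Rodrigues(np.array(c["rvec"],float))[0]
    print(n,np.round(c["mtx"],1).tolist(),(-R.T@np.ravel(c["tvec"])).round(3),R.round(2).tolist())
o=r.observe();print(o["time"],o["tool_pos"],o["ee_rot"],o["opening"],r.hold_point_z)
E
```

```text
pics
scene [[403.2, 0.0, 259.4], [0.0, 403.2, 181.8], [0.0, 0.0, 1.0]] [ 1.09  -0.614  0.971] [[0.78, 0.63, 0.0], [0.48, -0.59, -0.64], [-0.4, 0.5, -0.76]]
top [[358.2, 0.0, 252.9], [0.0, 358.2, 189.2], [0.0, 0.0, 1.0]] [ 0.517 -0.003  1.196] [[0.02, -1.0, 0.02], [-0.99, -0.03, -0.1], [0.1, -0.02, -0.99]]
0.1 [0.21524145 0.61275882 0.2379565 ] [-1.79913515e+02  7.03427053e-03  1.60649763e+02] 0.0881925325118794 0.0187
```

View pics/scene0.png

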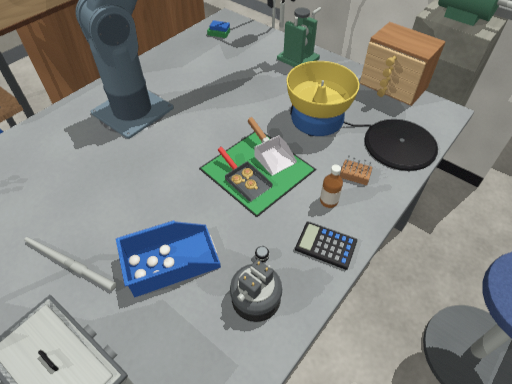

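View pics/top0.png

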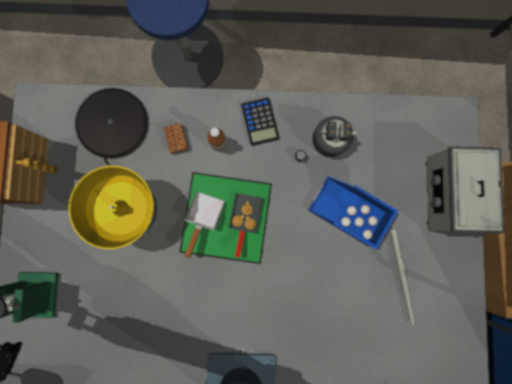

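The scene view shows the mat at (258,170) with the tray (250,180) and scoop (273,155), the bin at (168,257) and the bowl at (322,90). The top view shows the scoop at (205,212), the tray at (246,215), the bin at (353,212) with its chunks at the lower right (rear), the bowl at (112,207), the loupe at (301,156) and the bottle at (216,135).

```bash
python3 - <<'E'
import cv2
a=cv2.imread("pics/top0.png")[165:265,175:405]; cv2.imwrite("pics/c1.png",cv2.resize(a,None,fx=3.45,fy=3.45,interpolation=cv2.INTER_CUBIC))
a=cv2.imread("pics/scene0.png")[110:305,105:325]; cv2.imwrite("pics/c2.png",cv2.resize(a,None,fx=3,fy=3,interpolation=cv2.INTER_CUBIC))
E
```

```text
(no output)
```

View pics/c1.png

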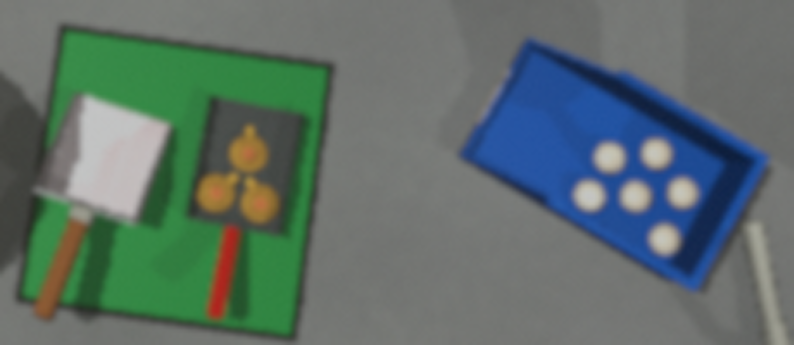

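View pics/c2.png

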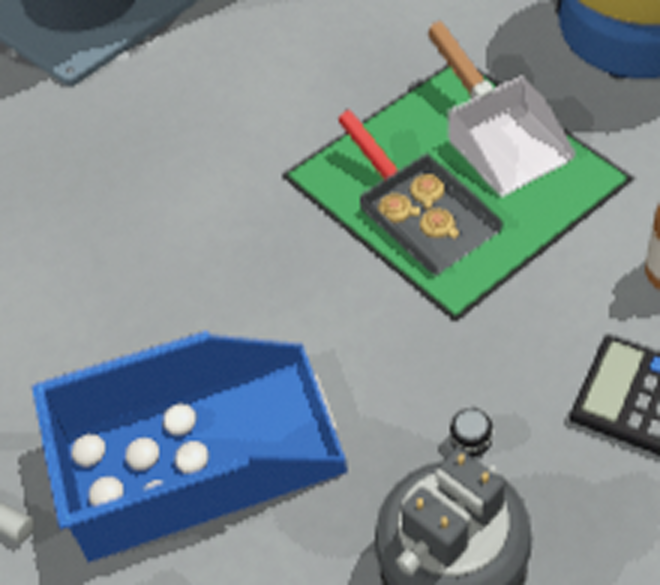

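c1 shows the mat corners at (62,28), (332,66), (294,338) and (18,298). The bin's front lip runs (530,40)–(462,156) and its rear rim corners are (770,158) and (697,290). The scoop mouth is (85,95)–(172,126) and the tray mouth is (212,98)–(306,115). c2 shows the same objects, with the chunks lying flat at the rear of the bin.

```bash
cat > h.py <<'E'
from plant import r
import cv2,numpy as np
def cam(n):
    c=r.camera_info(n);R=cv2.Rodrigues(np.array(c["rvec"],float))[0];return np.array(c["mtx"]),R,-R.T@np.ravel(c["tvec"])
def ray(n,p):
    K,R,C=cam(n);d=R.T@np.linalg.inv(K)@np.array([p[0],p[1],1.]);return C,d/np.linalg.norm(d)
def onz(n,p,z):
    C,d=ray(n,p);return C+d*(z-C[2])/d[2]
def tri(p,q):
    (a,d),(b,e)=ray("top",p),ray("scene",q)
    s=np.linalg.lstsq(np.c_[d,-e],b-a,rcond=None)[0];P,Q=a+s[0]*d,b+s[1]*e
    return (P+Q)/2,np.linalg.norm(P-Q)
def blobs(img,lo,hi,roi,amin=8):
    hsv=cv2.cvtColor(img,cv2.COLOR_RGB2HSV);m=cv2.inRange(hsv,lo,hi);k=np.zeros_like(m);x0,y0,x1,y1=roi;k[y0:y1,x0:x1]=m[y0:y1,x0:x1]
    n,l,s,c=cv2.connectedComponentsWithStats(k);return [(c[i],s[i,4],np.argwhere(l==i)[:,::-1]) for i in range(1,n) if s[i,4]>=amin]
E
python3 - <<'E'
from h import *
np.set_printoptions(precision=4,suppress=True)
c1=lambda x,y:(175+(x+.5)/3.45-.5,165+(y+.5)/3.45-.5)
c2=lambda x,y:(105+(x+.5)/3-.5,110+(y+.5)/3-.5)
def pr(nm,*ps):
    print(nm,*[np.round(p[:3],4) for p in ps])
M=[onz("top",c1(*p),.003) for p in((62,28),(332,66),(294,338),(18,298))];pr("mat",*M,np.mean(M,0));print([np.linalg.norm(M[i]-M[i-1]) for i in range(4)])
M=[onz("scene",c2(*p),.003) for p in((284,176),(457,318),(633,178))];pr("mat scene",*M)
F=[onz("top",c1(*p),.022) for p in((530,40),(462,156))];B=[onz("top",c1(*p),.08) for p in((770,158),(697,290))];pr("bin top",*F,*B)
f,b=np.mean(F,0),np.mean(B,0);print(f,b,(f+b)/2,np.linalg.norm((b-f)[:2]),np.degrees(np.arctan2(*(b-f)[1::-1])),np.linalg.norm(F[0]-F[1]),np.linalg.norm(B[0]-B[1]))
Fs=[onz("scene",c2(*p),.022) for p in((302,347),(345,468))];Bs=[onz("scene",c2(*p),.08) for p in((36,386),(66,523))];pr("bin sc",*Fs,*Bs)
f,b=np.mean(Fs,0),np.mean(Bs,0);print((f+b)/2,np.linalg.norm((b-f)[:2]),np.degrees(np.arctan2(*(b-f)[1::-1])))
T=r.grab_frame("top");S=r.grab_frame("scene")
def ends(pts):
    m=pts.mean(0);u=np.linalg.svd(pts-m,full_matrices=0)[2][0];t=(pts-m)@u;return m,m+u*t.min(),m+u*t.max()
for nm,lo,hi,rt,rs in(("scoop",(5,90,60),(20,255,255),(180,218,204,262),(240,110,275,150)),("tray",(0,150,80),(4,255,255),(232,225,250,260),(210,140,242,175))):
    bt=max(blobs(T,lo,hi,rt),key=lambda b:b[1]);bs=max(blobs(S,lo,hi,rs),key=lambda b:b[1])
    et=sorted(ends(bt[2])[1:],key=lambda p:p[1]);es=sorted(ends(bs[2])[1:],key=lambda p:-p[1])
    print(nm,bt[1],bs[1],"centre",*tri(bt[0],bs[0]),"front",*tri(et[0],es[0]),"back",*tri(et[1],es[1]))
# mouths
for nm,pt,ps in(("scoop",((85,95),(172,126)),()),("tray",((212,98),(306,115)),())):
    for z in(.005,.015,.019): pr(nm+str(z),*[onz("top",c1(*p),z) for p in pt])
pr("scoop lip sc",onz("scene",c2(505,195),.005),onz("scene",c2(572,157),.005))
pr("tray lip sc",onz("scene",c2(437,271),.005),onz("scene",c2(502,230),.005))
W=blobs(T,(0,0,170),(180,80,255),(325,195,395,245));[print("chunk",onz("top",w[0],.0125)[:2],w[1]) for w in W]
Y=max(blobs(T,(20,120,100),(32,255,255),(55,150,165,260)),key=lambda b:b[1]);(cx,cy),rad=cv2.minEnclosingCircle(Y[2].astype(np.float32))
print("bowl",onz("top",(cx,cy),.17),rad, np.linalg.norm(onz("top",(cx,cy),.17)-onz("top",(cx+rad,cy),.17)))
Y=max(blobs(S,(20,120,100),(32,255,255),(280,55,365,125)),key=lambda b:b[1])[2];print("scene bowl L/R", [onz("scene",Y[i],.17) for i in(Y[:,0].argmin(),Y[:,0].argmax())])
pr("loupe,bottle",onz("top",(301,156),.03),onz("top",(214,132),.15))
E
```

```text
mat [0.6866 0.1796 0.003 ] [ 0.6565 -0.0837  0.003 ] [ 0.3952 -0.0526  0.003 ] [0.4267 0.2105 0.003 ] [0.5412 0.0634 0.003 ]
[np.float64(0.2617376510491743), np.float64(0.2649374028368182), np.float64(0.2631391473574037), np.float64(0.2649945426986686)]
mat scene [ 0.3946 -0.0534  0.003 ] [ 0.657  -0.0816  0.003 ] [0.6886 0.1803 0.003 ]
bin top [ 0.6846 -0.2726  0.022 ] [ 0.5714 -0.208   0.022 ] [ 0.574  -0.4788  0.08  ] [ 0.4537 -0.4108  0.08  ]
[ 0.628  -0.2403  0.022 ] [ 0.5139 -0.4448  0.08  ] [ 0.5709 -0.3425  0.051 ] 0.23420136435685576 -119.15842640930802 0.13034814397218766 0.13819272172460387
bin sc [ 0.573  -0.2094  0.022 ] [ 0.69   -0.2777  0.022 ] [ 0.4545 -0.4069  0.08  ] [ 0.5751 -0.4729  0.08  ]
[ 0.5732 -0.3417  0.051 ] 0.22843846314776037 -120.73497840322
scoop 143 149 centre [0.4559 0.1636 0.0589] 0.0016094433105766199 front [0.4987 0.1484 0.0527] 0.0037092199796605954 back [0.4155 0.1756 0.0723] 0.0027151538296660855
tray 70 109 centre [0.4585 0.014  0.0393] 0.0028110071802757187 front [0.4966 0.0066 0.0272] 0.0030337016285255573 back [0.4203 0.0208 0.0535] 0.00369
[... 152 characters left out ...]
6 0.019 ] [0.593  0.0688 0.019 ]
tray0.005 [0.622  0.0319 0.005 ] [ 0.6079 -0.0593  0.005 ]
tray0.015 [0.6211 0.0317 0.015 ] [ 0.6072 -0.0588  0.015 ]
tray0.019 [0.6208 0.0315 0.019 ] [ 0.6069 -0.0587  0.019 ]
scoop lip sc [0.5972 0.0731 0.005 ] [0.6205 0.1626 0.005 ]
tray lip sc [ 0.6059 -0.0505  0.005 ] [0.6241 0.033  0.005 ]
chunk [ 0.5747 -0.3515] 37
chunk [ 0.5795 -0.3965] 32
chunk [ 0.5374 -0.332 ] 36
chunk [ 0.5376 -0.3758] 32
chunk [ 0.542  -0.4224] 32
chunk [ 0.4976 -0.4039] 34
bowl [0.5582 0.3814 0.17  ] 43.16701889038086 0.1220389492674721
scene bowl L/R [array([0.4547, 0.3275, 0.17  ]), array([0.6497, 0.4569, 0.17  ])]
loupe,bottle [ 0.7486 -0.1798  0.03  ] [0.7898 0.0987 0.15  ]
```

```bash
cat >> h.py <<'E'
from scipy.spatial.transform import Rotation as Ro
SG=np.array([-.110,0,.052]);TG=np.array([-.115,0,.036]);SL=np.array([.05,0,0]);TL=np.array([.06,0,0]);O=np.zeros(3)
BIN=np.array([.572,-.342]);BY=-120.;BU=np.array([np.cos(np.radians(BY)),np.sin(np.radians(BY))]);BOWL=np.array([.559,.3835])
LEAN,SGN=15.,-1
def pose(grip,pt,w,yaw,pitch):
    """TCP pose so that point pt (object frame) is at world w; grip = grasp point in the object frame"""
    R=Ro.from_euler('ZY',[yaw,pitch],degrees=True);L=np.radians(LEAN)
    z=np.array([np.sin(L),0,-np.cos(L)]);y=np.array([0,SGN,0.]);T=np.c_[np.cross(y,z),y,z]
    return np.asarray(w)+R.apply(np.asarray(grip)+r.hold_point_z*z-pt),(R*Ro.from_matrix(T)).as_euler('xyz',degrees=True)
def bw(x,z): return np.r_[BIN+x*BU,z]
def lin(grip,pt,w,yaw,pitch,v=.15,f=None):
    p,o=pose(grip,pt,w,yaw,pitch);return r.move_linear(p,o,v,f)
E
python3 - <<'E'
import h;from h import *
dirv=lambda y:np.r_[np.cos(np.radians(y)),np.sin(np.radians(y)),0]
for SG_ in(-1,1):
  for L in(0,15):
    h.SGN,h.LEAN=SG_,L
    Q=[("sg",SG,O,(.5604,.130,.003),-18,0),("sup",SG,O,(.5604,.130,.2),-18,0),("entry",SG,SL,bw(-.03,.006),BY,16),("entryup",SG,SL,bw(-.03,.15),BY,16),("end",SG,SL,bw(.105,.005),BY,3),("lift",SG,SL,bw(.095,.25),BY,-12)]
    for y in(30,60,90):
      d=dirv(y);Q+=[(f"pre{y}",SG,SL,np.r_[BOWL,.25]-.09*d,y,-12),(f"pour{y}",SG,SL,np.r_[BOWL,.16]-.07*d,y,40),(f"pourT{y}",TG,TL,np.r_[BOWL,.16]-.07*d,y,45)]
    Q+=[("tg",TG,O,(.5557,-.0008,.003),-9.8,0)]
    for n,*a in Q:
      q=r.inverse_kinematics(*pose(*a)); print(SG_,L,n,None if q is None else np.round(q).astype(int))
E
```

```text
-1 0 sg [-49  39  31 121 -39  31 -97]
-1 0 sup [ -61   19   44  115  -16   53 -117]
-1 0 entry [ -12   57   52   93  -67   65 -145]
-1 0 entryup [ -16   49   62   88  -60   78 -152]
-1 0 end [ -12   65   62   94  -66   65 -140]
-1 0 lift [ 51  48 -62  81  51  85 136]
-1 0 pre30 [ -73    0   28  129    5   39 -109]
-1 0 pour30 [-58  43  35  79 -19 105 -80]
-1 0 pourT30 [-50  42  20  77 -13 108 -87]
-1 0 pre60 [-47   7  28 123 -16  43 -38]
-1 0 pour60 [-59  42  34  80  -1  98 -56]
-1 0 pourT60 [-60  44  34  79   1 102 -55]
-1 0 pre90 [-33  24  28 103 -27  58   9]
-1 0 pour90 [-62  41  34  82  12  84 -34]
-1 0 pourT90 [-62  43  35  82  15  86 -34]
-1 0 tg [-24  36  19 126 -30  22 -80]
-1 15 sg [-65  41  41 129 -62  15 -82]
-1 15 sup [ -72   12   45  123    4   38 -139]
-1 15 entry [ 49  61 -62  85  56  67 127]
-1 15 entryup [ 48  49 -62  81  43  75 135]
-1 15 end [ 53  65 -62  87  68  76 126]
-1 15 lift [  1  37  14  82  18  71 155]
-1 15 pre30 None
-1 15 pour30 [-61  33  34  89 -17  89 -83]
-1 15 pourT30 [-61  35  35  87 -17  95 -83]
-1 15 pre60 [-37   4  25 131 -40  34 -11]
-1 15 pour
[... 829 characters left out ...]
  40 -15  79  39  98 126]
1 0 tg [-10  34   2 125  -4  21  75]
1 15 sg [-33  33   0 128  50  15  -8]
1 15 sup [-47  10  16 122  14  39  31]
1 15 entry [ -8  49  33  89 -33  52   8]
1 15 entryup [-17  44  51  85 -37  68  10]
1 15 end [ -8  55  41  92 -28  48   9]
1 15 lift [-20  46  51  83  -8  68  -5]
1 15 pre30 None
1 15 pour30 [-34  30  -7  87  -1  88  80]
1 15 pourT30 [-33  32  -8  85  -1  93  79]
1 15 pre60 [ 43  11 -60 127 -19  29 150]
1 15 pour60 [-31  31 -10  86  13  87 107]
1 15 pourT60 [-31  32 -10  84  15  93 106]
1 15 pre90 [ -46   37   63  106  -62   77 -140]
1 15 pour90 [-27  32 -13  85  26  82 133]
1 15 pourT90 [-28  33 -13  83  29  86 131]
1 15 tg [ 14  36 -31 134  93  22 -19]
```

```bash
sed -i 's/^LEAN,SGN=.*/LEAN,SGN=7.,1/' h.py; python3 - <<'E'
from h import *
S=np.array([.5604,.130,.003])
r.gripper_to(.05)
p,o=pose(SG,O,S+[0,0,.2],-18,0); r.goto(p,o); print(np.round(r.observe()["joint_pos"]))
lin(SG,O,S+[0,0,.06],-18,0,.2); print(lin(SG,O,S,-18,0,.1,8))
a=r.observe()
r.gripper_to(.0,60); b=r.observe(); print(b["opening"],b["grip_force"],b["contact_force"]-a["contact_force"])
lin(SG,O,S+[0,0,.03],-18,0,.06); lin(SG,O,S+[0,0,.2],-18,0,.2)
b=r.observe();print(b["time"],b["opening"],b["contact_force"]-a["contact_force"],b["tool_pos"],np.round(b["joint_pos"]))
T=r.grab_frame("top");A=r.grab_frame("scene");cv2.imwrite("pics/g1.png",cv2.cvtColor(np.vstack([cv2.resize(T[120:280,150:310],(480,480))]),cv2.COLOR_RGB2BGR))
cv2.imwrite("pics/g2.png",cv2.resize(A[40:220,180:340],None,fx=3,fy=3)[:,:,::-1])
E
```

```text
[-41.  12.  14. 117.   3.  46.  43.]
False
0.016982580683830222 59.94118385016918 [-0.90240897 -0.81966664  0.65475624]
6.6 0.017398123022706647 [-0.31778005 -0.81783997 -2.09795776] [0.45716789 0.16292532 0.23535475] [-41.  12.  15. 118.   3.  46.  43.]
```

View pics/g2.png

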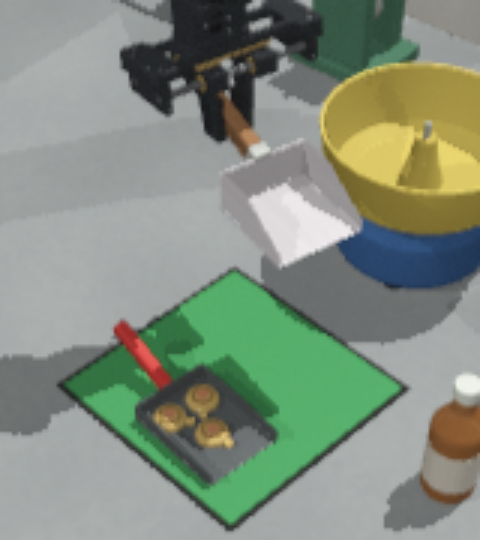

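```bash
python3 - <<'E'
from h import *
K,R,C=cam("scene");d=np.array([np.cos(np.radians(-18)),np.sin(np.radians(-18)),0]);n=np.array([-d[1],d[0],0])
for s in(-1,1):
    q=K@(R@(np.array([.5604,.130,.205])+.05*d+s*.049*n-C));print(((q[:2]/q[2]-[180,40])*3).round())
p,o=pose(SG,SL,bw(-.03,.19),BY,16); r.goto(p,o); print(np.round(r.observe()["joint_pos"]))
lin(SG,SL,bw(-.03,.03),BY,16,.2); r.sleep(.2)
hit=lin(SG,SL,bw(-.03,-.001),BY,16,.03,4); b=r.observe()
z=b["tool_pos"][2]-pose(SG,SL,bw(-.03,0),BY,16)[0][2]; print(hit,z,b["contact_force"],b["time"])
cv2.imwrite("pics/b1.png",np.hstack([cv2.resize(r.grab_frame("top")[140:280,270:410],(400,400)),cv2.resize(r.grab_frame("scene")[190:310,90:230],(400,400*120//140))[:400] if 0 else cv2.resize(r.grab_frame("scene")[180:320,90:230],(400,400))])[:,:,::-1])
E
```

```text
[278. 264.]
[362. 226.]
[ -8.  37.  39.  84. -34.  69.   9.]
True 7.459549286889522e-05 [1.2393098  0.66146    2.92438537] 10.3
```

View pics/b1.png

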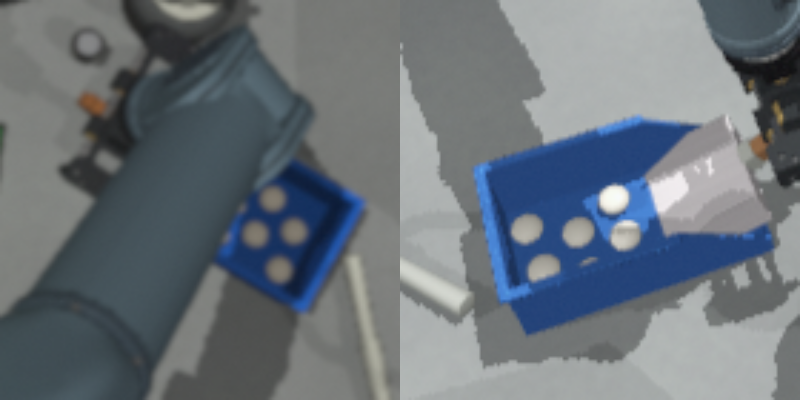

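b1 shows the lip resting on the bin floor, with the scoop centred between the sides and the chunks ahead of it. Contact came 4 mm lower than nominal, meaning the nose sits about 1.5° up, so I'm compensating for that.

```bash
python3 - <<'E'
from h import *
f=lambda t:print(t,np.round(r.observe()["contact_force"],1),round(r.observe()["time"],1))
z=.0006
lin(SG,SL,bw(-.03,z),BY,16,.03);lin(SG,SL,bw(.02,z),BY,5,.06);f("a")
print(lin(SG,SL,bw(.06,z),BY,5,.1,15));f("b")
print(lin(SG,SL,bw(.112,z),BY,5,.1,18));f("c")
p=r.observe()["tool_pos"];e=p-pose(SG,SL,bw(0,z),BY,5)[0];x=e[:2]@BU;print("lip x",x,e)
cv2.imwrite("pics/b2.png",cv2.resize(r.grab_frame("scene")[180:320,90:230],(560,560))[:,:,::-1])
E
```

```text
a [-0.2  0.7  1.6] 11.6
False
b [ 0.1 -0.6  1.9] 12.1
True
c [0.9 3.  1.9] 12.6
lip x 0.1054074081587924 [-5.33093850e-02 -9.09358032e-02  1.15195791e-05]
```

View pics/b2.png

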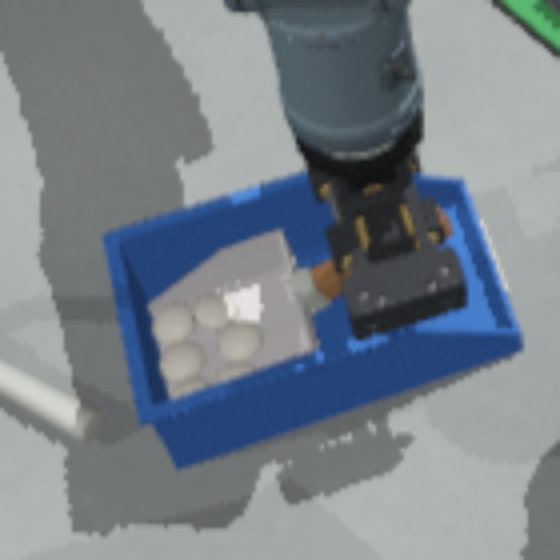

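All six chunks are in the pan, with the lip at the rear wall. Next I tilt back and lift.

```bash
python3 - <<'E'
from h import *
lin(SG,SL,bw(.102,.004),BY,1,.04);lin(SG,SL,bw(.092,.055),BY,-11,.06)
lin(SG,SL,bw(.085,.25),BY,-11,.2);b=r.observe()
print(b["time"],np.round(b["joint_pos"]),b["contact_force"],b["opening"])
cv2.imwrite("pics/b3.png",cv2.resize(r.grab_frame("scene")[120:320,90:290],(560,560))[:,:,::-1])
for y in(45,60,75,90):
  d=np.r_[np.cos(np.radians(y)),np.sin(np.radians(y)),0]
  for t,a in(("pre",(SG,SL,np.r_[BOWL,.25]-.08*d,y,-11)),("pour",(SG,SL,np.r_[BOWL,.165]-.07*d,y,45))):
    q=r.inverse_kinematics(*pose(*a));print(y,t,None if q is None else np.round(q))
E
```

```text
14.7167 [-20.  46.  56.  84. -20.  68.   4.] [-1.58626009 -0.65885925 -2.99576199] 0.017327348836086588
45 pre [-107.  -11.   72.  132.   13.   34.   92.]
45 pour [-45.  39.  11.  77.  -0. 103. 101.]
60 pre [ 36.  14. -60. 121.   1.  37. 126.]
60 pour [-45.  38.   9.  77.   9. 100. 113.]
75 pre [ 37.  25. -61. 112.   9.  45. 140.]
75 pour [-17.  44. -41.  76.  39. 108. 106.]
90 pre [ -56.   41.   72.  105.  -59.   77. -145.]
90 pour [-12.  46. -52.  77.  52. 108. 116.]
```

View pics/b3.png

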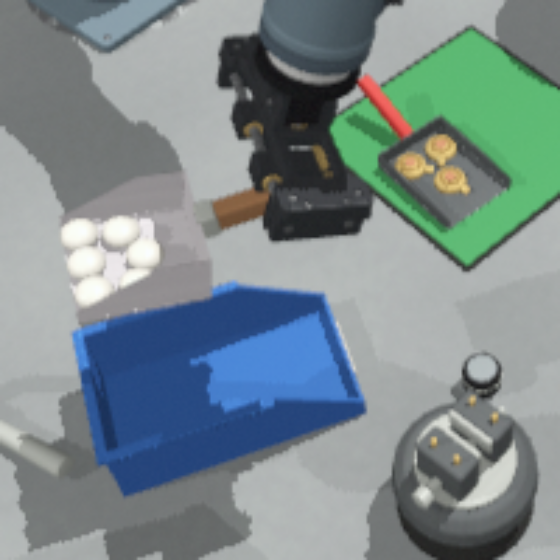

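b3 shows all six chunks in the lifted scoop and the bin empty. Next I carry the scoop to the bowl.

```bash
python3 - <<'E'
from h import *
y=60;d=np.r_[np.cos(np.radians(y)),np.sin(np.radians(y)),0]
lin(SG,SL,bw(.08,.25),BY,-15,.02)
g=np.r_[BOWL,.256]-.24*d
for w,yw in(((.59,-.20,.256),-85),((.56,-.07,.256),-45),((.52,.05,.256),-5),((.47,.12,.256),30),(g,60)):
    try: lin(SG,SG,w,yw,-15,.15)
    except r.PlanningError as e:
        print("PE",yw,e);break
    b=r.observe();print(yw,np.round(b["joint_pos"]),round(b["time"],1))
cv2.imwrite("pics/p1.png",cv2.resize(r.grab_frame("scene")[0:200,200:400],(560,560))[:,:,::-1])
E
```

```text
-85 [-33.  35.  53. 102.  -9.  48.  23.] 16.3
-45 [-44.  20.  46. 117.   3.  34.  41.] 17.3
-5 [-44.  10.  32. 125.   4.  26.  69.] 18.4
30 [-34.   5.  18. 129. -16.  26. 118.] 19.2
60 [-28.   7.  11. 127. -30.  34. 156.] 20.0
```

```bash
python3 - <<'E'
from h import *
y=55;d=np.r_[np.cos(np.radians(y)),np.sin(np.radians(y)),0];B=lambda a,z:np.r_[BOWL,z]-a*d
for a,z,p,v in((.08,.215,0,.1),(.07,.175,18,.06),(.068,.17,32,.03),(.068,.17,46,.03)):
    try: lin(SG,SL,B(a,z),y,p,v)
    except r.PlanningError as e: print("PE",p,e);break
    b=r.observe();print(p,np.round(b["joint_pos"]),round(b["time"],1),b["contact_force"].round(1))
r.sleep(.5)
cv2.imwrite("pics/p1.png",np.hstack([cv2.resize(r.grab_frame("scene")[20:160,240:380],(400,400)),cv2.resize(r.grab_frame("top")[140:280,40:180],(400,400))])[:,:,::-1])
E
```

```text
0 [-39.   8.  13. 120.  -7.  46. 123.] 20.8 [ 0.6 -0.3 -2.9]
18 [-44.  20.  13. 105.   0.  66. 114.] 21.4 [-0.3  0.6 -2.2]
32 [-47.  29.  14.  90.   2.  85. 111.] 22.8 [-0.3  0.1 -1.8]
46 [-48.  40.  14.  75.   4. 103. 111.] 24.2 [ 0.3  0.1 -1.8]
```

View pics/p1.png

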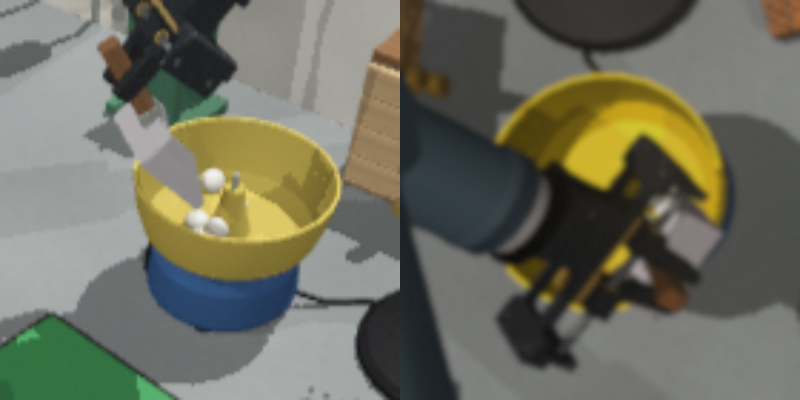

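p1 shows the chunks in the bowl and the scoop empty at the lip. I have one picture view left, so I'm switching to numeric checks while I return the scoop.

```bash
python3 - <<'E'
from h import *
y=55;d=np.r_[np.cos(np.radians(y)),np.sin(np.radians(y)),0];B=lambda a,z:np.r_[BOWL,z]-a*d
lin(SG,SL,B(.075,.23),y,42,.1); lin(SG,SL,B(.10,.25),y,5,.15)
S=np.array([.5604,.130,.003])
lin(SG,O,S+[-.03,0,.2],20,1.,.15); lin(SG,O,S+[0,0,.17],-18,1.,.15); print(np.round(r.observe()["joint_pos"]))
lin(SG,O,S+[0,0,.02],-18,1.,.15); r.sleep(.2); f0=r.observe()["contact_force"]
print(lin(SG,O,S+[0,0,-.003],-18,1.,.02,2.5)); b=r.observe();print(b["tool_pos"][2]-pose(SG,O,S,-18,1.)[0][2],b["contact_force"]-f0)
r.gripper_to(.045); p,o=pose(SG,O,S+[0,0,.18],-18,0)
t=r.observe()["tool_pos"]; r.move_linear(t+[0,0,.04],None,.08); r.move_linear(t+[-.0,0,.15],None,.2)
T=r.grab_frame("top");S_=r.grab_frame("scene");np.savez("m.npz",T=T,S=S_);print(r.observe()["time"])
for nm,I,lo,hi,roi in(("ch top",T,(0,0,150),(180,70,255),(65,160,160,255)),("ch sc",S_,(0,0,150),(180,70,255),(285,60,360,125))):
    print(nm,[(q[0].round(1).tolist(),q[1]) for q in blobs(I,lo,hi,roi,4)])
for nm,lo,hi,rt,rs in(("scoop",(5,90,60),(20,255,255),(175,218,208,265),(235,105,275,150)),("tray",(0,150,80),(4,255,255),(228,222,255,262),(205,135,245,178))):
    bt=[b for b in blobs(T,lo,hi,rt)];bs=[b for b in blobs(S_,lo,hi,rs)]
    print(nm,[b[1] for b in bt],[b[1] for b in bs])
    if bt and bs: print(tri(max(bt,key=lambda b:b[1])[0],max(bs,key=lambda b:b[1])[0]))
E
```

```text
[-48.  15.  24. 119.  -3.  43.  49.]
True
-0.0018279054387935825 [-0.19108994  0.22878239  5.79887033]
32.4583
ch top [([134.1, 201.9], np.int32(44)), ([126.7, 206.7], np.int32(26)), ([106.9, 211.6], np.int32(46)), ([133.0, 212.8], np.int32(45)), ([123.9, 218.8], np.int32(56)), ([97.8, 227.6], np.int32(56))]
ch sc [([348.7, 65.1], np.int32(255)), ([286.6, 95.7], np.int32(121)), ([314.2, 82.4], np.int32(52)), ([322.5, 80.5], np.int32(4)), ([311.7, 97.5], np.int32(83)), ([353.1, 113.2], np.int32(269))]
scoop [np.int32(72)] [np.int32(151)]
(array([0.4743537 , 0.14867729, 0.07972339]), np.float64(0.011943059278204798))
tray [np.int32(69)] [np.int32(119)]
(array([0.45949957, 0.01340925, 0.04117313]), np.float64(0.003498144218391466))
```

```bash
python3 - <<'E'
from h import *
S=np.array([.5557,-.0008,.003]);Y=-9.8
lin(TG,O,S+[0,0,.18],Y,0,.2); lin(TG,O,S+[0,0,.05],Y,0,.2); print(lin(TG,O,S,Y,0,.08,8)); f0=r.observe()["contact_force"]
r.gripper_to(0,60);b=r.observe();print(b["opening"],b["grip_force"],b["contact_force"]-f0,np.round(b["joint_pos"]))
lin(TG,O,S+[0,0,.03],Y,-2,.05); lin(TG,O,S+[0,0,.2],Y,-8,.15)
b=r.observe();print(b["time"],b["opening"],b["contact_force"]-f0,np.round(b["joint_pos"]))
T=r.grab_frame("top");S_=r.grab_frame("scene")
print([(q[0].round(1).tolist(),q[1]) for q in blobs(S_,(8,110,110),(25,255,255),(220,110,320,190),5)])
cv2.imwrite("pics/t1.png",np.hstack([cv2.resize(S_[40:220,190:370],(400,400)),cv2.resize(T[140:280,60:280],(400,254),).repeat(1,0) if 0 else cv2.resize(T[120:300,80:260],(400,400))])[:,:,::-1])
E
```

```text
Traceback (most recent call last):
  File "h.py", line 27, in lin
    p,o=pose(grip,pt,w,yaw,pitch);return r.move_linear(p,o,v,f)
                                         ~~~~~~~~~~~~~^^^^^^^^^
plant.PlanningError: the arm cannot follow that straight line within its joint ranges
```

```bash
python3 - <<'E'
import h;from h import *
S=np.array([.5557,-.0008,.003]);Y=-9.8;b=r.observe();print(b["time"],b["tool_pos"],np.round(b["joint_pos"]))
for L in(0,4,7):
  h.LEAN=L
  y=55;d=np.r_[np.cos(np.radians(y)),np.sin(np.radians(y)),0]
  for n,a in(("up",(TG,O,S+[0,0,.18],Y,0)),("mid",(TG,O,S+[0,0,.05],Y,0)),("dn",(TG,O,S,Y,0)),("lift",(TG,O,S+[0,0,.2],Y,-6)),("pour",(TG,TL,np.r_[BOWL,.17]-.068*d,y,45))):
    q=r.inverse_kinematics(*pose(*a));print(L,n,None if q is None else np.round(q))
E
```

```text
34.1333 [0.44510318 0.01876056 0.07085621] [-24.  27.  16. 131. -17.  18.  87.]
0 up [-34.  15.  30. 122. -10.  46.  82.]
0 mid [-21.  29.  16. 126. -17.  28.  88.]
0 dn [-18.  35.  12. 126. -19.  21.  90.]
0 lift [-38.  10.  32. 126.  -6.  40.  77.]
0 pour [-53.  42.  23.  77.   3. 105. 115.]
4 up [-36.  13.  31. 124.  -8.  41.  80.]
4 mid [-23.  28.  16. 128. -17.  22.  87.]
4 dn [-19.  34.  11. 129. -20.  15.  90.]
4 lift [-41.   8.  33. 129.  -2.  35.  74.]
4 pour [-53.  39.  23.  79.   2. 102. 115.]
7 up [-38.  11.  31. 127.  -6.  37.  78.]
7 mid [-24.  27.  16. 131. -17.  18.  87.]
7 dn [-26.  35.  20. 131. -44.  13. 112.]
7 lift [-44.   7.  35. 131.   1.  31.  70.]
7 pour [-53.  38.  24.  81.   1.  99. 115.]
```

```bash
sed -i 's/^LEAN,SGN=.*/LEAN,SGN=0.,1/' h.py; python3 - <<'E'
from h import *
S=np.array([.5557,-.0008,.003]);Y=-9.8
lin(TG,O,S+[0,0,.05],Y,0,.05); print(lin(TG,O,S,Y,0,.08,8)); f0=r.observe()["contact_force"]
r.gripper_to(0,60);b=r.observe();print(b["opening"],b["grip_force"],b["contact_force"]-f0,np.round(b["joint_pos"]))
lin(TG,O,S+[0,0,.03],Y,-2,.05); lin(TG,O,S+[0,0,.2],Y,-7,.15)
b=r.observe();print(b["time"],b["opening"],b["contact_force"]-f0,np.round(b["joint_pos"]))
T=r.grab_frame("top");S_=r.grab_frame("scene")
print([(q[0].round(1).tolist(),q[1]) for q in blobs(S_,(8,110,110),(25,255,255),(220,70,320,190),5)])
cv2.imwrite("pics/t1.png",np.hstack([cv2.resize(S_[40:220,190:370],(400,400)),cv2.resize(T[120:300,80:260],(400,400))])[:,:,::-1])
E
```

```text
False
0.015229268331388683 60.00004716217518 [-0.07370395  1.42683492  1.01735126] [-18.  35.  12. 126. -20.  21.  90.]
37.65 0.015330388596722387 [ 0.24884982  1.30125208 -3.78434872] [-34.  10.  27. 127.  -4.  38.  75.]
[([303.6, 90.4], np.int32(1156)), ([247.2, 132.2], np.int32(175)), ([233.8, 133.0], np.int32(74))]
```

View pics/t1.png

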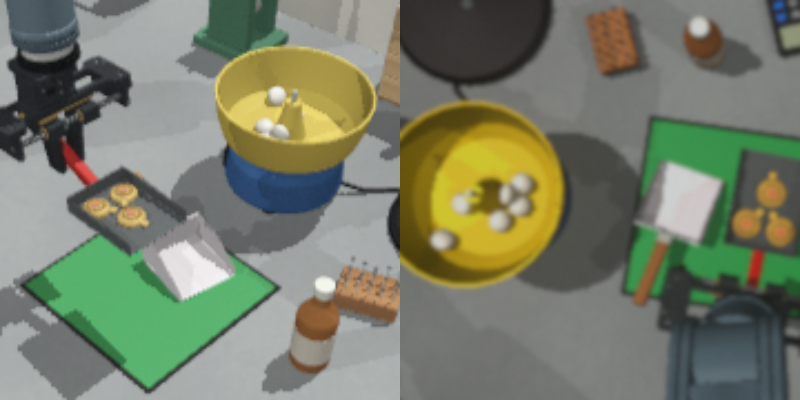

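t1 shows all three medallions in the lifted tray, six chunks in the bowl and the scoop upright on the mat. Next I pour the tray.

```bash
python3 - <<'E'
from h import *
y=55;d=np.r_[np.cos(np.radians(y)),np.sin(np.radians(y)),0];B=lambda a,z:np.r_[BOWL,z]-a*d
st=[(TG,(.455,.10,.265),22,-7,.1),(TG,B(.25,.265),55,-7,.1),(TL,B(.08,.215),55,2,.1),(TL,B(.07,.178),55,18,.06),(TL,B(.068,.172),55,32,.03),(TL,B(.068,.172),55,45,.03)]
for pt,w,yw,p,v in st:
    try: lin(TG,pt,w,yw,p,v)
    except r.PlanningError as e: print("PE",p,e);break
    b=r.observe();print(p,np.round(b["joint_pos"]),round(b["time"],1),b["contact_force"].round(1))
r.sleep(.4);print(r.observe()["contact_force"].round(1))
S_=r.grab_frame("scene");H=cv2.cvtColor(S_,cv2.COLOR_RGB2HSV)
print([(q[0].round(1).tolist(),q[1]) for q in blobs(S_,(8,90,90),(19,255,255),(270,60,360,125),5)])
E
```

```text
-7 [-35.   8.  19. 120.  -5.  45.  99.] 38.8 [-0.8 -0.8 -2.4]
-7 [-37.   8.  12. 121.  -7.  46. 124.] 39.9 [-0.3  0.5 -2.7]
2 [-40.  12.  12. 117.  -2.  53. 118.] 40.2 [-0.2 -0.4 -2.6]
18 [-44.  22.  12. 103.   2.  71. 112.] 40.8 [ 0.5 -0.9 -3. ]
32 [-46.  31.  13.  90.   5.  90. 110.] 42.2 [ 0.5  0.2 -1.2]
45 [-48.  41.  14.  77.   6. 106. 111.] 43.7 [-0.6  0.4 -1.8]
[ 0.4 -0.5 -0.6]
[]
```

```bash
python3 - <<'E'
from h import *
y=55;d=np.r_[np.cos(np.radians(y)),np.sin(np.radians(y)),0];B=lambda a,z:np.r_[BOWL,z]-a*d
S=np.array([.5557,-.0008,.003]);Y=-9.8
lin(TG,TL,B(.075,.23),y,42,.1); lin(TG,TG,B(.25,.265),y,0,.12); lin(TG,TG,(.455,.10,.265),22,0,.15)
lin(TG,O,S+[0,0,.17],Y,.5,.15); lin(TG,O,S+[0,0,.02],Y,.5,.15); r.sleep(.2); f0=r.observe()["contact_force"]
print(lin(TG,O,S+[0,0,-.003],Y,.5,.02,2.5));b=r.observe();print(b["tool_pos"][2]-pose(TG,O,S,Y,.5)[0][2],b["contact_force"]-f0)
r.gripper_to(.045); t=r.observe()["tool_pos"]; r.move_linear(t+[0,0,.04],None,.08); r.move_linear(t+[0,0,.18],None,.2)
r.goto([.40,-.25,.35],[180,0,90]) if r.inverse_kinematics([.40,-.25,.35],[180,0,90]) is not None else print("noik")
r.sleep(.3);T=r.grab_frame("top");S_=r.grab_frame("scene");print(r.observe()["time"])
cv2.imwrite("pics/f.png",T[:,:,::-1])
for nm,I,lo,hi,roi in(("ch top",T,(0,0,150),(180,70,255),(65,160,160,255)),("med top",T,(5,90,60),(19,255,255),(65,160,160,255)),("med tray",T,(12,90,90),(25,255,255),(225,190,268,228))):
    print(nm,[(q[0].round(1).tolist(),q[1]) for q in blobs(I,lo,hi,roi,4)])
for nm,lo,hi,rt,rs in(("scoop",(5,90,60),(20,255,255),(175,218,208,265),(235,105,275,150)),("tray",(0,150,80),(4,255,255),(228,222,255,262),(205,135,245,178))):
    bt,bs=blobs(T,lo,hi,rt),blobs(S_,lo,hi,rs)
    if bt and bs: print(nm,bt[0][1],bs[0][1],tri(max(bt,key=lambda b:b[1])[0],max(bs,key=lambda b:b[1])[0]))
E
```

```text
True
-0.0012450922247369614 [-0.16462457 -0.72036019  5.79645726]
53.575
ch top [([127.6, 200.1], np.int32(29)), ([135.3, 200.1], np.int32(52)), ([106.7, 211.5], np.int32(51)), ([123.8, 219.0], np.int32(51)), ([97.8, 227.7], np.int32(55))]
med top [([138.7, 202.7], np.int32(6))]
med tray []
scoop 141 150 (array([0.45571156, 0.16327134, 0.05787547]), np.float64(0.0014974451572337716))
tray 70 109 (array([0.45953288, 0.01342331, 0.04084399]), np.float64(0.00330508622324483))
```

No views are left, so I check the medallions by differencing frames.

```bash
python3 - <<'E'
from h import *
m=np.load("m.npz");T=r.grab_frame("top");S_=r.grab_frame("scene")
T0=cv2.imread("pics/top0.png")[:,:,::-1]
def diff(A,B,th=45):
    d=np.abs(A.astype(int)-B).max(2);k=(d>th).astype(np.uint8);n,l,s,c=cv2.connectedComponentsWithStats(k)
    for i in range(1,n):
        if s[i,4]>=12: print(c[i].round(),s[i,4],"now",B[l==i].mean(0).round(),"was",A[l==i].mean(0).round())
print("top vs before tray");diff(m["T"],T)
print("bowl scene");diff(m["S"][55:130,280:365],S_[55:130,280:365],30)
print("brass ref",T0[208:224,236:254].reshape(-1,3)[::40].tolist())
E
```

```text
top vs before tray
[130. 207.] 194 now [174. 150.  79.] was [168. 156. 112.]
[142. 206.] 135 now [145. 122.  65.] was [197. 169.  47.]
[242. 214.] 207 now [76. 80. 77.] was [160. 121.  62.]
[101. 217.] 110 now [166. 132.  53.] was [205. 193.  52.]
[249. 223.] 102 now [75. 79. 76.] was [160. 121.  62.]
[161. 309.] 7508 now [114. 120. 112.] was [52. 63. 65.]
[395. 319.] 10593 now [55. 65. 70.] was [122. 124. 122.]
[253. 255.] 107 now [ 51. 139.  70.] was [38. 88. 46.]
[271. 279.] 1507 now [125. 127. 124.] was [79. 80. 78.]
[286. 311.] 18 now [120. 122. 119.] was [75. 76. 74.]
[305. 320.] 19 now [120. 121. 118.] was [75. 75. 73.]
[296. 329.] 15 now [119. 121. 118.] was [74. 75. 73.]
[325. 360.] 755 now [119. 121. 118.] was [74. 74. 73.]
[302. 336.] 13 now [118. 120. 117.] was [73. 75. 73.]
bowl scene
[ 2. 12.] 82 now [105. 111. 109.] was [44. 46. 48.]
[71. 33.] 97 now [153. 135.  62.] was [121. 106.  47.]
[35. 44.] 101 now [198. 179. 122.] was [183. 175. 145.]
brass ref [[68, 72, 69], [84, 82, 71], [158, 123, 57], [126, 103, 60], [70, 74, 71], [171, 114, 60], [130, 104, 56], [163, 128, 58]]
```

```bash
python3 - <<'E'
from h import *
for p in((142,206),(101,217),(130,207)):print(np.linalg.norm(onz("top",p,.12)-np.r_[BOWL,.123]))
print(r.finish_job())
E
```

```text
0.07573944296899049
0.05272434083878617
0.04017768831036843
the job is handed in; nothing more can be done
None
```

The job is handed in at about 54 s, with no verdict returned: all six chunks went into the bowl in one scoopful, camera checks put the three medallions there too, and the scoop and empty tray are released on the mat.

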